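# Lock the template plate onto the stand's keyhole stud

## Task

Pick up the metal template plate by its black bridge handle and put the large end of its keyhole over the brass-headed stud on the sloped stand, feeling for the stud because it may be clamped well to either side of the deck's middle; then press the plate down against the spring pad and slide it down the slope until the stud is fully home in the narrow end of the slot, and let go so that it stays locked. Work gently (keep the plate's force on the stand under 50 N) and leave the paste cup, the tape roll and the wood block where they are.

Things in the scene. Friction and masses are not known exactly. Their poses are not given: they have to be found in the camera images.
- template: Loose metal template plate, 120 x 96 x 6 mm, 0.10 to 0.21 kg, lying flat at the start. Origin: middle of its underside; x along its 120 mm length, y across, z up out of the face with the handle. A keyhole goes through it on the centreline y = 0. It goes on the deck with its +x pointing up the slope (it starts within 0.75 rad of that yaw).
- hole (a point): Centre of the keyhole's round end, 22 mm in diameter, at the plate's underside: template frame [-12, 0, 0] mm. From here a slot 13 mm wide runs towards +x and ends square at x = +16 mm.
- seat (a point): Where the stud's axis lies in the slot when the plate is home, at the plate's underside: template frame [+12, 0, 0] mm, that is 24 mm from the round end's centre.
- grip (a point): Middle of the black bridge handle's bar: template frame [0, 0, 42] mm. The bar runs along the plate's y over the keyhole, 12 mm thick in x, 12 mm high, 80 mm long, on two posts at y = +-35 mm; 30 mm clear below it.
- deck: Sloped plywood deck, 200 x 150 mm, of the fixed stand, rising 20 degrees away from the robot. Origin: on its upper surface at the middle of a dark cross slot; x points up the slope, y across, z along the surface normal. A lip 9 mm high runs along its low edge at x = -96 mm, clear of the plate.
- head_level (a point): Point 14.5 mm above the deck's origin, level with the top of the stud's flat brass head (18 mm in diameter, 5 mm thick). The stud stands normal to the deck at deck x = 0, firmly clamped anywhere from deck y = -18 to +18 mm: not measured, see it or feel for it. Its shank is 8 mm in diameter; the head's underside is 9.5 mm above the deck.
- pad_level (a point): Point 6 mm above the deck's origin, level with the free top of the red spring pad, 34 mm in diameter, round the stud's shank. The pad sinks flush with the deck, pushing back with 3 N at first, 6 N when flush. A plate on it must be pressed 2.5 to 6 mm down to slide under the head; then the pad holds it up against the head.
- paste_cup: Small clear plastic cup of paste, 63 mm across, 36 mm high; origin at the middle of its underside. Leave alone
- tape_roll: Roll of tan paper tape lying flat, 93 mm across, 24 mm high; origin at the middle of its underside. Leave alone
- wood_block: Small dark hardwood block, 37 x 50 x 18 mm; origin at the middle of its underside. Leave alone

How it is judged:
By the outcome, as a careful person would: the job done as asked, in the order asked, and still so for the second after the job is handed in, with the robot touching nothing.
It also fails if it takes over 72 s, if anything falls off the work surface, if the arm or the gripper's body presses on something with over 40 N, if the wrist force passes 120 N, or if a joint passes its speed limit or range.

## Robot

A 6-joint arm with a two-finger parallel gripper is mounted at the origin on a cart in front of the work surface, level with it; the furniture and walls round the work are solid. World frame = base frame: x ahead of the robot, y to its left, z up, the work surface at z = 0. Lengths are in m, angles in rad, forces in N, time in s.
With the tool pointing down it reaches from about 0.35 to 0.975 m from the base axis. Payload 7.1 kg.
Tool frame: the origin (TCP) lies at the very end of the fingers, on their centre line; the grasp point (between the pads) lies 19 mm behind it; z points along the fingers, y is the line along which they close (so a half turn about z gives the same grasp; the last joint's range is limited). The gripper opens to 88 mm and grips with 3 to 60 N. Pads are 20 mm wide; open, the fingers measure 115 mm over their backs; the gripper's body (75 mm by 178 mm) begins 61 mm behind the grasp point.
Start: joints at [1.201, 0.423, 1.63, -0, 1.089, -0.019], TCP at [0.215, 0.587, 0.223] pointing down, gripper open.
Joint ranges: [-3, 3], [-0.9, 2.11], [0.09, 2.58], [-1.31, 4.45], [0.11, 2.69], [-2.54, 2.54]. Speed limits (rad/s): [2.39, 2.39, 3.01, 3.14, 3.14, 3.14].

## Interface

Orientations are given as a unit quaternion [x, y, z, w].
In Python, from rig import sensors, snapshot, camera_model, job gives the robot as it stands. The module is installed in compiled form; this text tells all that it offers.
- The arm moves only by the tool arm_command, never from a script. Its argument "series" is one flat list of numbers, 5 for each row, row after row: the shift along the tool's x, y, z in parts of the range, where 1.0 means 1000 mm, then the turn about the tool's z in parts of the range, where 1.0 means 2 rad, then the finger opening in mm, from 0 to 87.8. A call has 1 to 20 rows; each row is the pose to reach, as a shift and turn from the pose commanded when the call began, along the tool's axes at that moment; what a row does not reach only later rows make up. A row lasts 1/8 s, in which the tool goes at most 62.5 mm and 10.7 degrees, less where a joint would pass 70% of its speed; a pose out of reach is approached as far as the arm can. Shift and turn numbers lie between -1 and 1, and a call with a number outside is refused. A call with a gripper value outside its range is refused whole. The fingers move at their own pace and stop on an object; "newtons" is the grip in N (left out, the last holds). Time passes only in rows, so rows that repeat a pose let the fingers close. It gives the time, the measured TCP pose, the force, the opening and the grip force at its end, in the units of the state.
- sensors.observe(): the state, without advancing time (a new reading comes with each control period).
- snapshot(name): name is "scene" or "top" or "wrist"; returns the picture (480x640x3 uint8, blue, green, red); there is no depth.
- camera_model(name): a dict with "vfov" (degrees; the focal length in pixels is half the picture's height over the tangent of half this angle, whatever the lens; pixels are square), "cx", "cy" (the principal point, pixels), "world_from_camera" (4x4, takes a point from camera to world coordinates). Camera axes: x right, y up, looking along -z (the intrinsics and any distortion apply to the point x, -y, -z); pixel columns grow to the right and rows downward; lengths in m; the calibration is good to about 2 mm. A picture is of the moment at which its call begins: read the wrist's pose just before it. camera_model takes no time and is no camera call; for the wrist camera it gives the pose at the moment of the call.
- job.job_done(): hands the job in; it is judged then, once.
The state is a dict: "time_s": time; "joint_pos": joint angles; "qvel": joint speeds; "tau": joint torques, N m; "tcp_pos": TCP position; "tcp_rot": TCP orientation; "wrist_force": force on the tool from outside, world axes, zero at the start; "moment": the same for the moment, N m; "gripper_width": opening from 0.0 (shut) to 1.0 (fully open); "grasp_force": force on a finger pad.
Only numpy, scipy, OpenCV 4.12 (cv2) and the standard library are available. Lean on these libraries where they do the work, as an engineer would, in place of code of your own. Each camera call takes 0.05 s, during which the arm holds its last target. There are 200 camera calls.

## Working session

There is one attempt and no reset: what is moved stays moved. The work goes in short steps, Python scripts to look and compute and a tool call to move; the robot and the scene stay as the last step left them, time stands still between calls to the robot, and variables do not carry over. Pictures are saved under pics/ and viewed, at most 12 in all, crops included, and the job is handed in when it is done.

Besides the shell and the picture viewer there is one more tool, called after "Emit:" by a JSON object that holds its "fn" and its "kwargs", one argument or row to a line. arm_command: Moves the arm, as the interface text tells. Its arguments: {"type":"object","properties":{"series":{"type":"array"},"newtons":{"type":"number"}},"required":["series"]}

```bash
mkdir -p pics; python3 - <<'E'
from rig import *
import cv2,numpy as np
s=sensors.observe(); print(s)
a=snapshot("scene");b=snapshot("top")
for n,i in(("scene",a),("top",b)):
    cv2.imwrite(f"pics/{n}0.png",i); c=camera_model(n); print(n,{k:(np.round(v,4).tolist() if k=="world_from_camera" else v) for k,v in c.items()})
E
```

```text
{'time_s': 0.0, 'joint_pos': array([ 1.20098954e+00,  4.23833795e-01,  1.63068677e+00,  2.68173318e-07,
        1.08856487e+00, -1.90145054e-02]), 'qvel': array([-1.39893880e-03, -1.37921259e-03,  3.29691072e-06, -1.15910442e-03,
        1.63115917e-03,  4.24614823e-05]), 'tau': array([-2.49377859e-03, -5.44623864e+01, -2.73667842e+01,  6.40780781e-02,
        2.25798972e-02, -7.06999208e-05]), 'tcp_pos': array([0.21456308, 0.5864344 , 0.22190735]), 'tcp_rot': array([ 1.74498229e-01,  9.84657205e-01, -7.32307295e-04, -1.44310531e-04]), 'wrist_force': array([ 0.29045316, -0.42928989,  0.01023045]), 'moment': array([ 0.02079697,  0.01064445, -0.0564895 ]), 'grasp_force': 0.0, 'gripper_width': 0.9979879054332752}
scene {'vfov': 50.06257032848167, 'cx': 312.42414935941207, 'cy': 236.07299307213708, 'world_from_camera': [[0.8164, 0.327, -0.476, 0.0756], [-0.5774, 0.4807, -0.66, -0.7854], [0.013, 0.8136, 0.5813, 0.6614], [0.0, 0.0, 0.0, 1.0]]}
top {'vfov': 48.38532724423097, 'cx': 312.39009318994835, 'cy': 240.89677610983276, 'world_from_camera': [[-0.0251, 0.9989, -0.04, 0.4837], [-0.9996, -0.0255, -0.009, -0.1231], [-0.01, 0.0397, 0.9992, 1.1486], [0.0, 0.0, 0.0, 1.0]]}
```

View pics/top0.png

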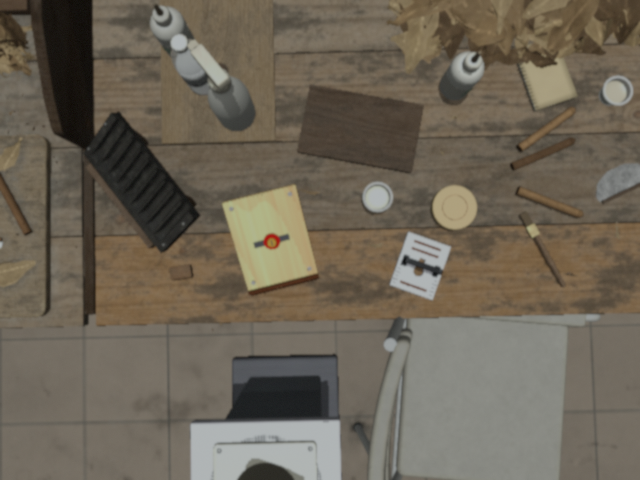

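View pics/scene0.png

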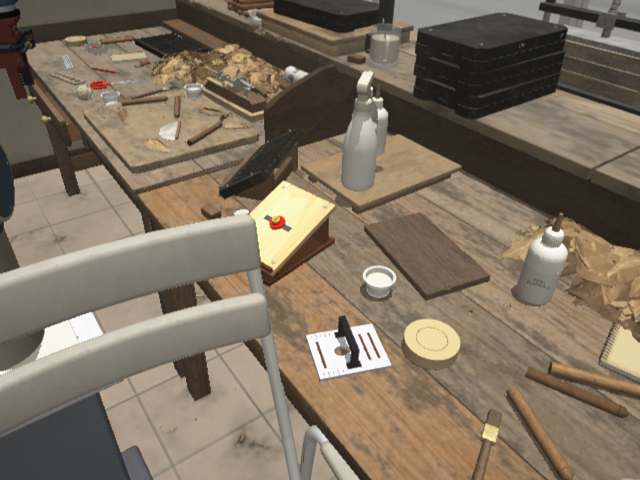

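Top view: template around (420,265) with the handle bar from (402,262) to (440,271), sloped deck around (270,240), stud near (272,241), cup (377,197), tape (455,207). The scene view shows a chair back in front of the bench at (250,225)-(300,400). I'll crop the two targets enlarged.

```bash
cat > h.py <<'E'
import numpy as np,cv2
from rig import *
from scipy.spatial.transform import Rotation as R
def cam(n):
    c=camera_model(n); return c['cx'],c['cy'],240/np.tan(np.radians(c['vfov']/2)),np.array(c['world_from_camera'])
def ray(c,p):
    cx,cy,f,T=c; d=T[:3,:3]@np.array([(p[0]-cx)/f,-(p[1]-cy)/f,-1]); return T[:3,3],d/np.linalg.norm(d)
def onz(c,p,z):
    o,d=ray(c,p); return o+d*(z-o[2])/d[2]
def proj(c,P):
    cx,cy,f,T=c; q=T[:3,:3].T@(np.asarray(P)-T[:3,3]); return np.array([cx-f*q[0]/q[2],cy+f*q[1]/q[2]])
def tri(rs):
    A=np.zeros((3,3));b=np.zeros(3)
    for o,d in rs:
        M=np.eye(3)-np.outer(d,d);A+=M;b+=M@o
    P=np.linalg.solve(A,b); return P,[round(1e3*np.linalg.norm((np.eye(3)-np.outer(d,d))@(P-o)),1) for o,d in rs]
E
python3 - <<'E'
import cv2,numpy as np
t=cv2.imread("pics/top0.png");s=cv2.imread("pics/scene0.png")
z=lambda i,x,y,w,h,k:cv2.resize(i[y:y+h,x:x+w],None,fx=k,fy=k,interpolation=cv2.INTER_CUBIC)
out=np.zeros((600,800,3),np.uint8)
out[:300,:400]=z(t,212,175,100,75,4)[:300,:400]
out[:300,:400]=cv2.resize(t[175:300,212:379-0][:, :],(400,300))
out[:300,400:]=cv2.resize(t[225:305,370:477],(400,300))
out[300:,:400]=cv2.resize(s[175:285,235:382],(400,300))
out[300:,400:]=cv2.resize(s[310:385,298:398],(400,300))
cv2.imwrite("pics/crops.png",out)
E
```

```text
(no output)
```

View pics/crops.png

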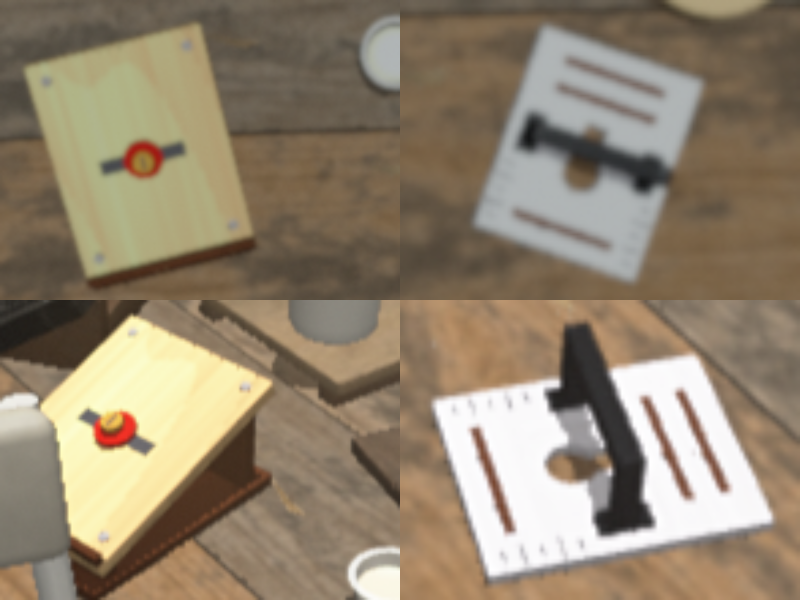

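Crops (3.74x/2.4x): deck screws, cross slot and stud are clear in both views. The template's corners and keyhole are visible, with the round end towards the robot, so +x points away from it. Next I'll triangulate.

```bash
cat > m.py <<'E'
from h import *
T=cam('top');S=cam('scene')
t1=lambda u,v:(212+(u+.5)/2.395-.5,175+(v+.5)/2.4-.5)
t2=lambda u,v:(370+(u-400+.5)/3.738-.5,225+(v+.5)/3.75-.5)
s1=lambda u,v:(235+(u+.5)/2.721-.5,175+(v-300+.5)/2.727-.5)
s2=lambda u,v:(298+(u-400+.5)/4-.5,310+(v-300+.5)/4-.5)
P={}
for n,a,b in [('scrFL',(46,81),(132,332)),('scrFR',(187,45),(245,387)),('scrNR',(232,225),(103,537)),('slL',(102,167),(80,415)),('slR',(185,149),(152,450)),('head',(143,161),(112,420)),('cFL',(25,68),(135,316)),('cFR',(202,24),(272,382))]:
    p,e=tri([ray(T,t1(*a)),ray(S,s1(*b))]);P[n]=p;print(n,np.round(p*1e3,1),e)
y=P['scrFL']-P['scrFR'];y/=np.linalg.norm(y)
x=P['scrFR']-P['scrNR'];x/=np.linalg.norm(x);z=np.cross(x,y)
print('x',x,'y',y,'z',z,'slope',np.degrees(np.arcsin(x[2])),'yaw',np.degrees(np.arctan2(x[1],x[0])),np.degrees(np.arctan2(-y[0],y[1])))
print('slotyaw',(lambda d:np.degrees(np.arctan2(-d[0],d[1])))(P['slL']-P['slR']),'mid',(P['slL']+P['slR'])/2)
# template
C=[onz(T,t2(*q),.006) for q in[(543,24),(704,80),(636,282),(473,224)]]
for q in C:print(np.round(q*1e3,1))
c=sum(C)/4;ax=(C[0]+C[1]-C[2]-C[3])/2;ay=(C[0]+C[3]-C[1]-C[2])/2
print('tmpl',c,np.linalg.norm(ax),np.linalg.norm(ay),np.degrees(np.arctan2(ax[1],ax[0])),np.degrees(np.arctan2(-ay[0],ay[1])))
C=[onz(S,s2(*q),.006) for q in[(697,355),(773,522),(487,580),(434,402)]]
c=sum(C)/4;ax=(C[0]+C[1]-C[2]-C[3])/2
print('tmpl scene',c,np.degrees(np.arctan2(ax[1],ax[0])))
p,e=tri([ray(T,(405,322)),ray(S,(250,222))]);print('chair',p,e)
E
python3 m.py
```

```text
scrFL [594.3  46.1  95.1] [np.float64(0.0), np.float64(0.0)]
scrFR [621.  -71.2  94.9] [np.float64(0.1), np.float64(0.1)]
scrNR [ 471.6 -104.1   38.6] [np.float64(0.6), np.float64(0.6)]
slL [521.9   5.6  64.3] [np.float64(1.5), np.float64(1.5)]
slR [537.6 -66.8  66.9] [np.float64(1.2), np.float64(1.2)]
head [526.7 -31.2  78.1] [np.float64(0.1), np.float64(0.1)]
cFL [606.1  62.1  98.6] [np.float64(1.2), np.float64(1.2)]
cFR [637.  -84.  100.4] [np.float64(0.4), np.float64(0.4)]
x [0.91642217 0.20197393 0.34550967] y [-0.22176372  0.97509872  0.00183025] z [-0.33653637 -0.07829879  0.93839257] slope 20.2129110963882 yaw 12.428948120057207 12.812667464994009
slotyaw 12.243521190932587 mid [ 0.52972426 -0.03056336  0.06557864]
[ 545.3 -317.6    6. ]
[ 511.  -408.3    6. ]
[ 397.5 -365.6    6. ]
[ 432.6 -274.1    6. ]
tmpl [ 0.47160973 -0.34138533  0.006     ] 0.12105540165974275 0.09750893132134196 -20.834954878245448 -20.829537977791524
tmpl scene [ 0.47114099 -0.34194539  0.006     ] -20.812044902898812
chair [ 0.36716881 -0.25774888  0.25734302] [np.float64(15.7), np.float64(15.7)]
```

Units first: shifts go in shares of 1000 mm and turns go in shares of 2 rad. So -783 mm is -0.783, -560 mm is -0.56, 0.013 rad is 0.0065.

Emit:
{"fn": "arm_command", "kwargs": {
  "series": [-0.04, -0.03, -0.06, 0, 87.8, -0.435, -0.359, -0.08, 0, 87.8, -0.435, -0.359, -0.08, 0, 87.8, -0.435, -0.359, -0.08, 0, 87.8, -0.435, -0.359, -0.08, 0, 87.8, -0.435, -0.359, -0.08, 0, 87.8, -0.435, -0.359, -0.08, 0, 87.8, -0.435, -0.359, -0.08, 0, 87.8, -0.435, -0.359, -0.08, 0, 87.8, -0.435, -0.359, -0.08, 0, 87.8, -0.56, -0.783, -0.08, 0.0065, 87.8, -0.56, -0.783, -0.08, 0.0065, 87.8, -0.56, -0.783, -0.08, 0.0065, 87.8, -0.56, -0.783, -0.08, 0.0065, 87.8, -0.56, -0.783, -0.08, 0.0065, 87.8, -0.56, -0.783, -0.08, 0.0065, 87.8, -0.56, -0.783, -0.08, 0.0065, 87.8, -0.56, -0.783, -0.08, 0.0065, 87.8, -0.56, -0.783, -0.08, 0.0065, 87.8, -0.56, -0.783, -0.08, 0.0065, 87.8],
  "newtons": 25
}}

```text
time_s: 2.6
tcp_pos: [0.4717, -0.3393, 0.3025]
tcp_rot: [0.18, 0.984, 0.0, -0.0]
wrist_force: [0.6, 0.3, 0.1]
gripper_width: 0.999
grasp_force: 0.0
```

```bash
python3 - <<'E'
from h import *
s=sensors.observe();c=cam('wrist');i=snapshot('wrist');cv2.imwrite('pics/w1.png',i);print(s['tcp_pos'],R.from_quat(s['tcp_rot']).as_matrix().round(4).tolist(),s['joint_pos'].round(2),c)
E
```

```text
[ 0.47166964 -0.33928738  0.30254655] [[-0.9351, 0.3545, -0.0004], [0.3545, 0.9351, 0.0006], [0.0006, 0.0004, -1.0]] [-0.64  0.28  1.65  0.    1.21 -1.85] (323.7438502941218, 240.0368705360806, np.float64(402.0025820238603), array([[ 0.35285831, -0.89425465, -0.27531734,  0.39685039],
       [ 0.93567587,  0.33764452,  0.10250291, -0.31150653],
       [ 0.00129569, -0.29377679,  0.95587317,  0.46277913],
       [ 0.        ,  0.        ,  0.        ,  1.        ]]))
```

View pics/w1.png

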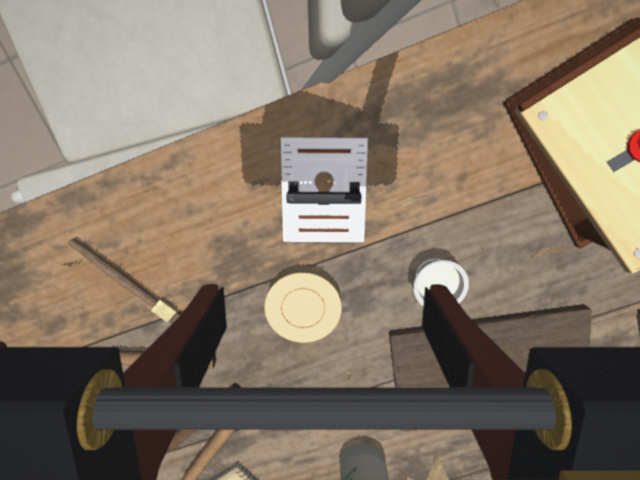

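The wrist view shows the plate with corners (281,138), (368,138), (366,242), (283,242) and the bar from (288,197) to (361,197). I'll cast those to the plate height, with mask-refined corners.

```bash
cat > tm.py <<'E'
from h import *
def tmpl(i,c,box,z=.006):
    x0,y0,x1,y1=box;g=i[y0:y1,x0:x1].astype(int)
    m=((g.max(2)-g.min(2)<40)&(g.min(2)>110)).astype(np.uint8)
    m=cv2.morphologyEx(m,cv2.MORPH_CLOSE,np.ones((25,25)))
    k=max(cv2.findContours(m,0,2)[0],key=cv2.contourArea)
    r=cv2.minAreaRect(k); b=cv2.boxPoints(r)+[x0,y0]; P=np.array([onz(c,p,z) for p in b])
    return b,P,P.mean(0)
E
python3 - <<'E'
from tm import *
i=cv2.imread('pics/w1.png');c=cam('wrist')
b,P,m=tmpl(i,c,(255,120,395,258));print(b.round(1),P.round(4),m)
C=[onz(c,p,.006) for p in[(281,138),(368,138),(366,242),(283,242)]];print(np.mean(C,0))
# bar ends top face
for p in [(288,197),(361,197)]: print(onz(c,p,.045))
E
```

```text
[[280. 257.]
 [280. 137.]
 [394. 137.]
 [394. 257.]] [[ 0.5301 -0.4174  0.006 ]
 [ 0.4005 -0.3638  0.006 ]
 [ 0.4448 -0.2462  0.006 ]
 [ 0.5786 -0.2889  0.006 ]] [ 0.48848832 -0.32905724  0.006     ]
[ 0.47503834 -0.33941004  0.006     ]
[ 0.4597949  -0.37486346  0.045     ]
[ 0.48690824 -0.30293508  0.045     ]
```

Converted, 215 mm is 0.215, 180 mm is 0.18.

Emit:
{"fn": "arm_command", "kwargs": {
  "series": [-0.002, -0.0005, 0.06, 0, 87.8, -0.002, -0.0005, 0.12, 0, 87.8, -0.002, -0.0005, 0.18, 0, 87.8, -0.002, -0.0005, 0.215, 0, 87.8, -0.002, -0.0005, 0.215, 0, 87.8, -0.002, -0.0005, 0.215, 0, 87.8]
}}

```text
time_s: 3.4
tcp_pos: [0.4744, -0.342, 0.0892]
tcp_rot: [0.18, 0.984, -0.0, 0.001]
wrist_force: [-0.1, -0.8, 0.7]
gripper_width: 0.998
grasp_force: 0.0
```

```bash
python3 - <<'E'
from h import *
s=sensors.observe();c=cam('wrist');i=snapshot('wrist');cv2.imwrite('pics/w2.png',i);print(s['tcp_pos'],s['wrist_force'])
t=s['tcp_pos'];M=R.from_quat(s['tcp_rot']).as_matrix()
for y in(-44,44): print('tip',proj(c,t+M@[0,y/1e3,0]))
for w in((.4716,-.3414),(.4750,-.3394)):
  for y in(-40,40): print(w,proj(c,np.array([*w,.048])+M@[0,y/1e3,0]))
E
```

```text
[ 0.47441615 -0.34198618  0.08923305] [-0.14540892 -0.80225318  0.65837223]
tip [224.05681579 306.37336534]
tip [424.36778856 306.62094116]
(0.4716, -0.3414) [248.54172568 266.5953119 ]
(0.4716, -0.3414) [398.02227767 266.799359  ]
(0.475, -0.3394) [254.51930478 270.90661647]
(0.475, -0.3394) [403.48897681 271.1078875 ]
```

View pics/w2.png

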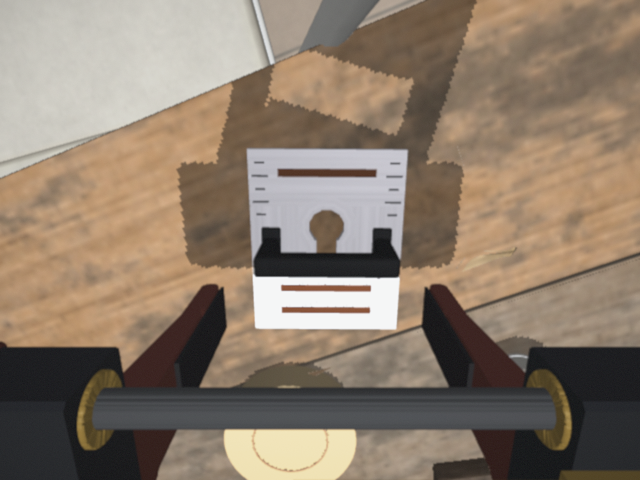

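The bar spans columns 254-400 and rows 254-277. The fingertips are at columns 224 and 424, so the bar is about 3 px to the right. I'll measure it with a mask.

```bash
python3 - <<'E'
from h import *
i=cv2.imread('pics/w2.png');c=cam('wrist');s=sensors.observe();t=s['tcp_pos'];M=R.from_quat(s['tcp_rot']).as_matrix()
m=i[240:290,235:420].max(2)<70
for r in range(0,50,2): 
    k=np.flatnonzero(m[r]); 
    if len(k)>20: print(r+240,k[0]+235,k[-1]+235,end=' | ')
k=np.flatnonzero(m[:,90]);print(k[0]+240,k[-1]+240)
L=lambda p,z:(M.T@(onz(c,p,z)-t)*1e3).round(1)
print(L((327,277.5),.048),L((327,k[0]+239.5),.036), L((254,274),.048),L((400.5,274),.048))
# plate lower corners, hole
for p in[(247,149),(408,149),(397,329),(256,329)]:print(L(p,.006))
E
```

```text
240 263 390 | 242 263 389 | 244 262 390 | 246 261 391 | 248 260 392 | 250 259 393 | 252 258 394 | 254 257 395 | 256 256 396 | 258 255 397 | 260 254 399 | 262 254 399 | 264 254 399 | 266 254 399 | 268 255 398 | 270 255 398 | 272 255 398 | 274 256 398 | 276 328 396 | 253 275
[-3.5  1.6 41.7] [ 6.7  1.6 53.7] [ -1.5 -37.8  41.8] [-1.4 41.2 41.7]
[ 61.2 -45.8  83.6]
[61.4 49.7 83.5]
[-58.7  49.9  83.9]
[-58.8 -46.3  84. ]
```

Converted, 65 mm is 0.065, 60 mm is 0.06.

Emit:
{"fn": "arm_command", "kwargs": {
  "series": [0.0014, 0.0017, 0.01, 0, 87.8, 0.0014, 0.0017, 0.025, 0, 87.8, 0.0014, 0.0017, 0.038, 0, 87.8, 0.0014, 0.0017, 0.046, 0, 87.8, 0.0014, 0.0017, 0.054, 0, 87.8, 0.0014, 0.0017, 0.06, 0, 87.8, 0.0014, 0.0017, 0.065, 0, 87.8, 0.0014, 0.0017, 0.065, 0, 87.8]
}}

```text
time_s: 4.45
tcp_pos: [0.4724, -0.3398, 0.0224]
tcp_rot: [0.181, 0.984, 0.0, -0.0]
wrist_force: [-0.1, -0.7, -0.3]
gripper_width: 1.0
grasp_force: 0.0
```

Converted, -60 mm is -0.06, -40 mm is -0.04.

Emit:
{"fn": "arm_command", "kwargs": {
  "series": [0, 0, 0, 0, 70, 0, 0, 0, 0, 70, 0, 0, 0, 0, 70, 0, 0, 0, 0, 70, 0, 0, -0.02, 0, 70, 0, 0, -0.04, 0, 70, 0, 0, -0.06, 0, 70, 0, 0, -0.06, 0, 70, 0, 0, -0.06, 0, 70],
  "newtons": 30
}}

```text
time_s: 5.58
tcp_pos: [0.4724, -0.3398, 0.0829]
tcp_rot: [0.181, 0.983, -0.0, 0.0]
wrist_force: [-0.5, 0.4, -0.9]
gripper_width: 0.905
grasp_force: 30.0
```

```bash
python3 - <<'E'
from h import *
s=sensors.observe();c=cam('wrist');i=snapshot('wrist');cv2.imwrite('pics/w3.png',i);print(s)
E
```

```text
{'time_s': 5.575, 'joint_pos': array([-6.44016024e-01,  5.52845839e-01,  1.80836670e+00, -1.56334309e-05,
        7.80225402e-01, -1.85097974e+00]), 'qvel': array([ 8.92982566e-04,  1.73567529e-02,  5.34894910e-03, -6.46064836e-05,
        8.91406011e-04,  2.80529681e-04]), 'tau': array([ 2.91861666e-03, -5.61585581e+01, -2.06889188e+01, -2.48891430e-02,
        4.69884917e-02, -3.06453649e-04]), 'tcp_pos': array([ 0.47241438, -0.33981453,  0.0828556 ]), 'tcp_rot': array([ 1.80909124e-01,  9.83499813e-01, -3.94096973e-05,  6.67909758e-05]), 'wrist_force': array([-0.5011189 ,  0.44545542, -0.94947809]), 'moment': array([-0.00699758, -0.02660943,  0.01019738]), 'grasp_force': 29.999727308750153, 'gripper_width': 0.9046928475764974}
```

View pics/w3.png

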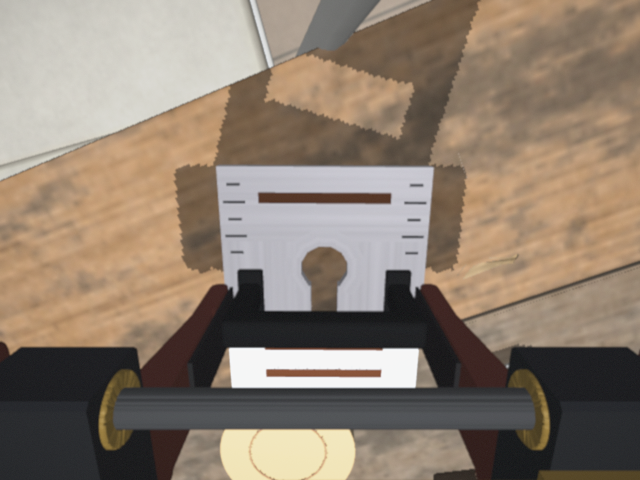

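The plate is held level by the bar ends, with its keyhole at (325,267) visible to the wrist camera. Because the tool stays vertical, I'll pitch the plate about the grip axis by pressing it on the deck beside the stud.

Converted, 250 mm is 0.25, -117 mm is -0.117, -0.582 rad is -0.291.

Emit:
{"fn": "arm_command", "kwargs": {
  "series": [0, 0, -0.05, 0, 70, 0, 0.03, -0.1, 0, 70, 0.01, 0.08, -0.117, 0, 70, 0.02, 0.13, -0.117, -0.075, 70, 0.03, 0.18, -0.117, -0.15, 70, 0.034, 0.225, -0.117, -0.225, 70, 0.034, 0.25, -0.117, -0.291, 70, 0.034, 0.25, -0.1, -0.291, 70, 0.034, 0.25, -0.07, -0.291, 70, 0.034, 0.25, -0.05, -0.291, 70, 0.034, 0.25, -0.047, -0.291, 70, 0.034, 0.25, -0.047, -0.291, 70]
}}

```text
time_s: 7.12
tcp_pos: [0.5294, -0.0948, 0.1292]
tcp_rot: [-0.108, 0.994, 0.0, -0.001]
wrist_force: [0.5, -0.5, -1.5]
gripper_width: 0.908
grasp_force: 30.0
```

```bash
cat > st.py <<'E'
from h import *
O=np.array([.5297,-.0306,.0656]);D=R.from_euler('ZY',[12.5,-20],degrees=True).as_matrix()
s=sensors.observe();M=R.from_quat(s['tcp_rot']).as_matrix();b=s['tcp_pos']-M[:,2]*.0196
print(s['time_s'],'tcp',s['tcp_pos'].round(4),'bar deck mm',(D.T@(b-O)*1e3).round(1),'yaw err',np.degrees(np.arctan2(-M[0,1],M[1,1]))-12.5,'F',s['wrist_force'].round(2),'Fdeck',(D.T@s['wrist_force']).round(1),'M',s['moment'].round(2),s['gripper_width'],s['grasp_force'])
print('deck axes in tool',(M.T@D).round(3).tolist())
E
python3 st.py
```

```text
7.125 tcp [ 0.5294 -0.0948  0.1292] bar deck mm [ 15.1 -62.6  83.1] yaw err -0.09368408533204331 F [ 0.53 -0.48 -1.52] Fdeck [-0.1 -0.6 -1.6] M [ 0.05 -0.03 -0.01] 0.9081024868310679 29.99994546175003
deck axes in tool [[-0.939, 0.002, 0.343], [0.002, 1.0, -0.0], [-0.343, 0.0, -0.939]]
```

Converted, 31 mm is 0.031, 28 mm is 0.028.

Emit:
{"fn": "arm_command", "kwargs": {
  "series": [0, 0, 0.01, 0, 70, 0, 0, 0.02, 0, 70, 0, 0, 0.025, 0, 70, 0, 0, 0.028, 0, 70, 0, 0, 0.031, 0, 70, 0, 0, 0.031, 0, 70],
  "newtons": 20
}}

```text
time_s: 7.88
tcp_pos: [0.5286, -0.0944, 0.0985]
tcp_rot: [-0.109, 0.994, 0.0, -0.001]
wrist_force: [-3.6, -1.6, 2.8]
gripper_width: 0.911
grasp_force: 20.0
```

```bash
python3 st.py
```

```text
7.875 tcp [ 0.5286 -0.0944  0.0985] bar deck mm [  4.  -62.1  54.4] yaw err 0.008917697311281003 F [-3.57 -1.65  2.82] Fdeck [-2.6 -0.8  4. ] M [-0.13  0.63  0.01] 0.9110397643291416 20.000844597816467
deck axes in tool [[-0.939, -0.0, 0.344], [-0.0, 1.0, 0.0], [-0.344, 0.0, -0.939]]
```

Converted, 13.5 mm is 0.0135, 12 mm is 0.012.

Emit:
{"fn": "arm_command", "kwargs": {
  "series": [0, 0, 0.004, 0, 70, 0, 0, 0.007, 0, 70, 0, 0, 0.01, 0, 70, 0, 0, 0.012, 0, 70, 0, 0, 0.0135, 0, 70, 0, 0, 0.0135, 0, 70]
}}

```text
time_s: 8.62
tcp_pos: [0.5289, -0.0944, 0.0853]
tcp_rot: [-0.109, 0.994, -0.0, -0.001]
wrist_force: [-4.5, -2.2, 4.9]
gripper_width: 0.907
grasp_force: 20.0
```

```bash
python3 st.py
```

```text
8.625 tcp [ 0.5289 -0.0944  0.0853] bar deck mm [ -0.2 -62.1  41.9] yaw err 0.020969537021434448 F [-4.47 -2.22  4.91] Fdeck [-2.9 -1.2  6.3] M [-0.1   0.74  0.13] 0.9070604667572885 20.000216960906982
deck axes in tool [[-0.939, -0.0, 0.343], [-0.0, 1.0, 0.0], [-0.343, 0.0, -0.939]]
```

Converted, 2 mm is 0.002, 1 mm is 0.001.

Emit:
{"fn": "arm_command", "kwargs": {
  "series": [0, 0, 0.001, 0, 70, 0, 0, 0.002, 0, 70, 0, 0, 0.002, 0, 70]
}}

```text
time_s: 9.0
tcp_pos: [0.529, -0.0944, 0.0834]
tcp_rot: [-0.109, 0.994, -0.0, -0.001]
wrist_force: [-4.4, -1.2, 6.0]
gripper_width: 0.91
grasp_force: 20.0
```

```bash
python3 st.py
```

```text
9.0 tcp [ 0.529  -0.0944  0.0834] bar deck mm [ -0.8 -62.1  40.1] yaw err 0.014965829980441825 F [-4.35 -1.22  6.03] Fdeck [-2.2 -0.3  7.2] M [-0.08  0.68  0.07] 0.9098878530668694 20.00061571598053
deck axes in tool [[-0.939, -0.0, 0.343], [-0.0, 1.0, 0.0], [-0.343, 0.0, -0.939]]
```

Converted, 3 mm is 0.003, 2 mm is 0.002.

Emit:
{"fn": "arm_command", "kwargs": {
  "series": [0, 0, 0.001, 0, 70, 0, 0, 0.002, 0, 70, 0, 0, 0.003, 0, 70, 0, 0, 0.003, 0, 70]
}}

```text
time_s: 9.5
tcp_pos: [0.5292, -0.0943, 0.0805]
tcp_rot: [-0.109, 0.994, -0.0, -0.001]
wrist_force: [-4.5, -1.4, 6.5]
gripper_width: 0.911
grasp_force: 20.0
```

```bash
python3 st.py; python3 - <<'E'
from h import *
cv2.imwrite('pics/w4.png',snapshot('wrist'))
E
```

```text
9.5 tcp [ 0.5292 -0.0943  0.0805] bar deck mm [ -1.6 -62.1  37.3] yaw err 0.015199154408533033 F [-4.53 -1.36  6.51] Fdeck [-2.2 -0.4  7.7] M [-0.02  0.73  0.07] 0.9106711249577623 20.00261664390564
deck axes in tool [[-0.939, -0.0, 0.343], [-0.0, 1.0, 0.0], [-0.343, 0.0, -0.939]]
```

View pics/w4.png

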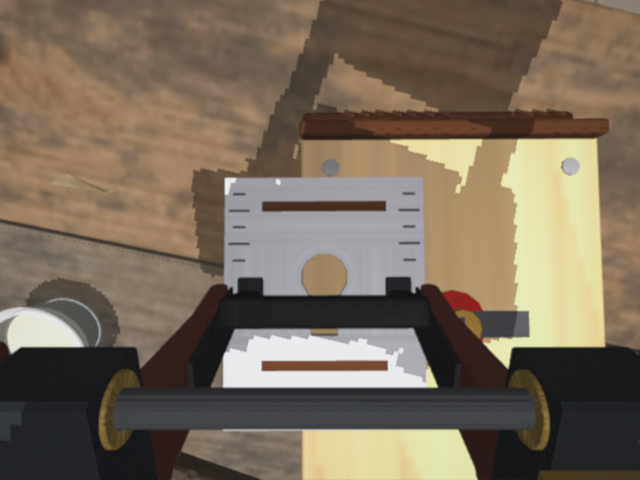

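The plate now lies pitched about 17-18° and parallel to the deck. The bar slipped about 5 mm up in the pads, which is harmless, and the hole is visible at (324,275). I'll grip harder, lift along the normal and move over the stud.

Converted, 62 mm is 0.062, 45 mm is 0.045.

Emit:
{"fn": "arm_command", "kwargs": {
  "series": [0, 0, 0, 0, 70, 0, 0, 0, 0, 70, 0.004, 0, -0.011, 0, 70, 0.008, 0, -0.022, 0, 70, 0.012, 0, -0.033, 0, 70, 0.008, 0.02, -0.035, 0, 70, 0.003, 0.045, -0.037, 0, 70, 0.0007, 0.062, -0.037, 0, 70, 0.0007, 0.062, -0.037, 0, 70, 0.0007, 0.062, -0.037, 0, 70],
  "newtons": 45
}}

```text
time_s: 10.8
tcp_pos: [0.5157, -0.0341, 0.1172]
tcp_rot: [-0.109, 0.994, -0.0, 0.0]
wrist_force: [0.4, -0.0, -0.9]
gripper_width: 0.905
grasp_force: 45.0
```

```bash
python3 st.py; python3 - <<'E'
from h import *
i=snapshot('wrist');cv2.imwrite('pics/w5f.png',i)
cv2.imwrite('pics/w5.png',cv2.resize(i[150:390,200:520],None,fx=2.5,fy=2.5,interpolation=cv2.INTER_CUBIC))
E
```

```text
10.8 tcp [ 0.5157 -0.0341  0.1172] bar deck mm [10.8 -0.4 71.9] yaw err 0.020834756344340732 F [ 0.45 -0.01 -0.87] Fdeck [ 0.1 -0.1 -1. ] M [0.06 0.03 0.02] 0.9045386259706553 44.99264895915985
deck axes in tool [[-0.94, -0.0, 0.342], [-0.0, 1.0, -0.0], [-0.342, -0.0, -0.94]]
```

View pics/w5.png

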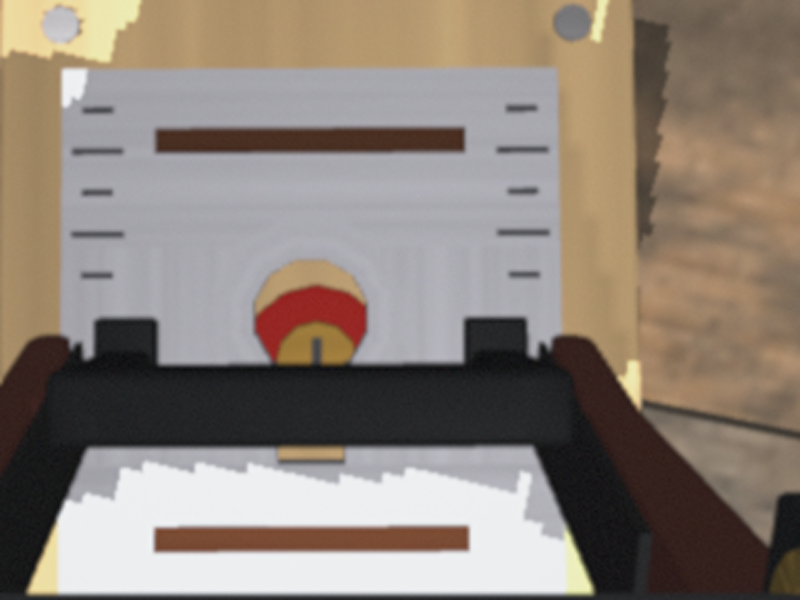

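The stud head is centred near crop (316,362), or full-frame (326.4,294.8). The hole's centre is near crop (310,315), or full-frame (324,276). I'll work out both in deck coordinates.

```bash
cat > al.py <<'E'
from h import *
import sys
exec(open('st.py').read().split('s=sensors')[0])
def al(hole,head,hd):
    c=cam('wrist');o,d=ray(c,hole);f=-c[3][:3,2]
    H=o+d*(hd/(d@f)); Hd=D.T@(H-O)*1e3
    o,d=ray(c,head);o2=D.T@(o-O)*1e3;d2=D.T@d;S=o2+d2*(14.5-o2[2])/d2[2]
    print('hole',Hd.round(1),'stud',S.round(1)); return Hd,S
if __name__=='__main__':
    al((324,276),(326.4,294.8),.197)
    i=cv2.imread('pics/w5f.png'); c=cam('wrist')
    # plate edges: left col at several rows, to get pitch
    g=i.astype(int);print([(r,*np.round(np.flatnonzero(np.abs(np.diff(g[r,200:460].min(1)))>25)+200,0)[[0,1,-2,-1]]) for r in (182,195,240,260,375,385)])
E
python3 al.py
```

```text
hole [-8.9 -1.3 33.8] stud [ 1.9  0.1 14.5]
[(182, np.int64(223), np.int64(224), np.int64(234), np.int64(422)), (195, np.int64(224), np.int64(422), np.int64(224), np.int64(422)), (240, np.int64(223), np.int64(423), np.int64(223), np.int64(423)), (260, np.int64(223), np.int64(231), np.int64(415), np.int64(423)), (375, np.int64(213), np.int64(214), np.int64(432), np.int64(433)), (385, np.int64(210), np.int64(211), np.int64(436), np.int64(437))]
```

```bash
python3 - <<'E'
from al import *
c=cam('wrist');s=sensors.observe();M=R.from_quat(s['tcp_rot']).as_matrix()
W=c[3][:3,:3]@np.array([0,-26.9,-148.7])/1e3+c[3][:3,3]
print('bar in tool mm',(M.T@(W-s['tcp_pos'])*1e3).round(1),'deck',(D.T@(W-O)*1e3).round(1))
W=c[3][:3,:3]@np.array([0,-17.5,-191.4])/1e3+c[3][:3,3]
print('hole top in tool',(M.T@(W-s['tcp_pos'])*1e3).round(1),'deck',(D.T@(W-O)*1e3).round(1))
# camera in tool, level-plate prediction for w3: bar (1.2,0,-19.6), hole top
X=np.array([[1.2,0,-19.6],[1.2+12,0,16.4],[1.2-6,0,-25.6],[1.2+6,0,-13.6]])/1e3
for x in X: print(proj(c,s['tcp_pos']+M@x).round(1))
E
```

```text
bar in tool mm [ 10.8  -0.9 -26. ] deck [ 2.8 -1.4 81.6]
hole top in tool [ 7.2 -0.8 17.6] deck [-8.7 -1.4 39.4]
[325.9 327.3]
[325.5 266. ]
[325.9 349.2]
[325.8 306.5]
```

The image shows the bar also slid about 10 mm downslope in the pads. I'll align the hole visually (+10.8 mm upslope, +1.4 mm in y), seat it over the stud, and then regrasp centrally there.

Converted, -15 mm is -0.015, 9.5 mm is 0.0095.

Emit:
{"fn": "arm_command", "kwargs": {
  "series": [-0.005, 0.0007, -0.003, 0, 70, -0.01, 0.0014, -0.0037, 0, 70, -0.012, 0.0014, 0.002, 0, 70, -0.015, 0.0014, 0.0095, 0, 70, -0.015, 0.0014, 0.0095, 0, 70, -0.015, 0.0014, 0.0095, 0, 70]
}}

```text
time_s: 11.6
tcp_pos: [0.5297, -0.0292, 0.1074]
tcp_rot: [-0.109, 0.994, 0.0, -0.0]
wrist_force: [-0.8, -0.2, 0.2]
gripper_width: 0.905
grasp_force: 45.0
```

```bash
python3 st.py; python3 - <<'E'
from h import *
i=snapshot('wrist');cv2.imwrite('pics/w6f.png',i)
cv2.imwrite('pics/w6.png',cv2.resize(i[230:350,230:420],None,fx=4,fy=4,interpolation=cv2.INTER_CUBIC))
E
```

```text
11.6 tcp [ 0.5297 -0.0292  0.1074] bar deck mm [21.3  1.4 57.6] yaw err 0.00904425255601815 F [-0.79 -0.2   0.17] Fdeck [-0.7 -0.   0.4] M [ 0.05  0.01 -0.03] 0.90513741883529 44.99277591705322
deck axes in tool [[-0.939, -0.0, 0.343], [-0.0, 1.0, 0.0], [-0.343, 0.0, -0.939]]
```

View pics/w6.png

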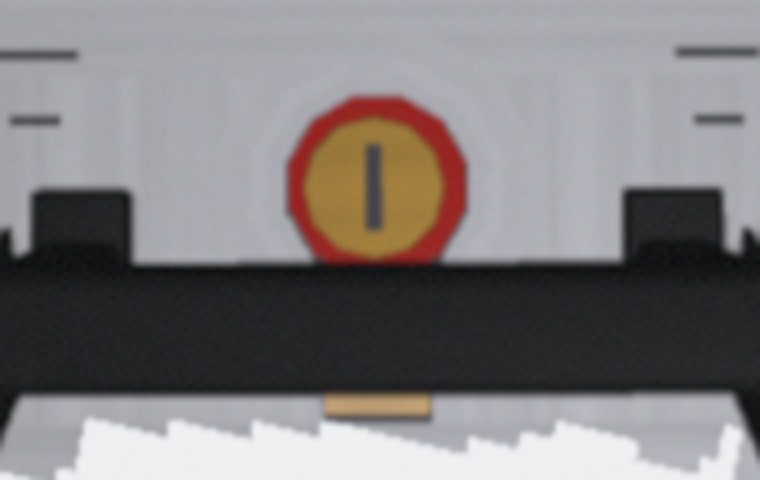

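The head is concentric with the hole to about 0.4 mm (head (374,188), hole (377,186) in the crop). I'll lower along the deck normal.

Converted, 13.1 mm is 0.0131, -4.8 mm is -0.0048.

Emit:
{"fn": "arm_command", "kwargs": {
  "series": [-0.001, -0.0003, 0.0028, 0, 70, -0.002, -0.0003, 0.0056, 0, 70, -0.0029, -0.0003, 0.008, 0, 70, -0.0035, -0.0003, 0.0095, 0, 70, -0.004, -0.0003, 0.011, 0, 70, -0.0044, -0.0003, 0.012, 0, 70, -0.0048, -0.0003, 0.0131, 0, 70, -0.0048, -0.0003, 0.0131, 0, 70]
}}

```text
time_s: 12.65
tcp_pos: [0.5347, -0.0284, 0.0945]
tcp_rot: [-0.109, 0.994, 0.0, -0.0]
wrist_force: [0.3, 0.4, -1.1]
gripper_width: 0.907
grasp_force: 45.0
```

```bash
python3 st.py
```

```text
12.65 tcp [ 0.5347 -0.0284  0.0945] bar deck mm [21.6  1.  43.8] yaw err 0.005394391423541478 F [ 0.35  0.43 -1.11] Fdeck [ 0.   0.3 -1.2] M [ 0.   -0.02 -0.04] 0.9073315191394244 44.99283492565155
deck axes in tool [[-0.94, -0.0, 0.342], [-0.0, 1.0, 0.0], [-0.342, 0.0, -0.94]]
```

Converted, 6.6 mm is 0.0066, 5.6 mm is 0.0056.

Emit:
{"fn": "arm_command", "kwargs": {
  "series": [-0.0007, 0, 0.0019, 0, 70, -0.0014, 0, 0.0038, 0, 70, -0.002, 0, 0.0056, 0, 70, -0.0024, 0, 0.0066, 0, 70, -0.0024, 0, 0.0066, 0, 70]
}}

```text
time_s: 13.28
tcp_pos: [0.5368, -0.028, 0.0886]
tcp_rot: [-0.109, 0.994, -0.0, -0.0]
wrist_force: [-5.0, 0.7, 11.3]
gripper_width: 0.907
grasp_force: 45.0
```

```bash
python3 st.py
```

```text
13.275 tcp [ 0.5368 -0.028   0.0886] bar deck mm [21.6  1.  37.4] yaw err 0.0037472943061533925 F [-4.98  0.68 11.3 ] Fdeck [-0.6  1.7 12.2] M [-0.17  0.61 -0.05] 0.9065492326080608 44.99366641044617
deck axes in tool [[-0.94, -0.0, 0.342], [-0.0, 1.0, -0.0], [-0.342, -0.0, -0.94]]
```

Converted, 10.5 mm is 0.0105, -6.5 mm is -0.0065.

Emit:
{"fn": "arm_command", "kwargs": {
  "series": [0, 0, 0, 0, 87.8, 0, 0, 0, 0, 87.8, 0, 0, 0, 0, 87.8, 0.005, 0, -0.003, 0, 87.8, 0.0105, 0, -0.0065, 0, 87.8, 0.0105, 0, -0.0065, 0, 87.8, 0.0105, 0, -0.0065, 0, 87.8]
}}

```text
time_s: 14.15
tcp_pos: [0.5269, -0.0303, 0.0947]
tcp_rot: [-0.109, 0.994, -0.0, 0.0]
wrist_force: [-0.2, 0.1, -0.7]
gripper_width: 1.002
grasp_force: 0.0
```

```bash
python3 st.py; python3 - <<'E'
from h import *
i=snapshot('wrist');cv2.imwrite('pics/w7f.png',i)
cv2.imwrite('pics/w7.png',cv2.resize(i[150:390,200:450],None,fx=2.5,fy=2.5,interpolation=cv2.INTER_CUBIC))
E
```

```text
14.15 tcp [ 0.5269 -0.0303  0.0947] bar deck mm [14.2  0.9 46.6] yaw err -0.004586085828830022 F [-0.15  0.1  -0.65] Fdeck [-0.3  0.1 -0.6] M [ 0.04 -0.05  0.02] 1.002211915551274 0.0
deck axes in tool [[-0.94, 0.0, 0.342], [0.0, 1.0, -0.0], [-0.342, -0.0, -0.94]]
```

View pics/w7.png

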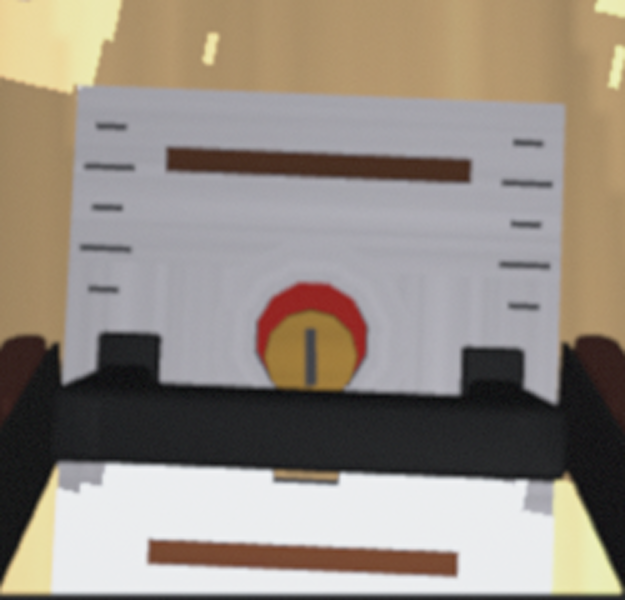

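The plate rests on the stand with the brass head in the round end (head (311,355), hole (312,340) in the crop). It's yawed about 2°. I'll locate the bar in the tool frame before regrasping.

```bash
python3 - <<'E'
from al import *
c=cam('wrist');s=sensors.observe();M=R.from_quat(s['tcp_rot']).as_matrix()
for v in ([0.1,-32.5,-158.6],[-.5,-23,-197]):
    W=c[3][:3,:3]@np.array(v)/1e3+c[3][:3,3]
    print('in tool mm',(M.T@(W-s['tcp_pos'])*1e3).round(1),'deck',(D.T@(W-O)*1e3).round(1))
al((324.6,286),(324.2,292.5),.195)
E
```

```text
in tool mm [  2.6  -0.7 -18.2] deck [11.3  0.2 46.1]
in tool mm [ 0.3 -1.3 21.3] deck [-0.1 -0.3  8.2]
hole [-0.7  0.6 10.3] stud [ 2.1  0.4 14.5]
```

Converted, 2.5 mm is 0.0025, -0.7 mm is -0.0007.

Emit:
{"fn": "arm_command", "kwargs": {
  "series": [0.0025, -0.0007, 0.0005, 0, 87.8, 0.0025, -0.0007, 0.0005, 0, 87.8, 0.0025, -0.0007, 0.0005, 0, 70, 0.0025, -0.0007, 0.0005, 0, 70, 0.0025, -0.0007, 0.0005, 0, 70, 0.0025, -0.0007, 0.0005, 0, 70],
  "newtons": 60
}}

```text
time_s: 14.95
tcp_pos: [0.5245, -0.0314, 0.0939]
tcp_rot: [-0.109, 0.994, 0.0, -0.0]
wrist_force: [-0.2, 0.6, -0.3]
gripper_width: 0.907
grasp_force: 60.0
```

```bash
python3 st.py
```

```text
14.95 tcp [ 0.5245 -0.0314  0.0939] bar deck mm [11.5  0.4 46.8] yaw err 0.001535131273886492 F [-0.21  0.62 -0.31] Fdeck [-0.2  0.7 -0.3] M [0.09 0.06 0.  ] 0.9073024077742904 59.99774158000946
deck axes in tool [[-0.94, -0.0, 0.342], [0.0, 1.0, 0.0], [-0.342, 0.0, -0.94]]
```

Converted, 3.8 mm is 0.0038, 2.8 mm is 0.0028.

Emit:
{"fn": "arm_command", "kwargs": {
  "series": [-0.0005, 0, 0.0014, 0, 70, -0.001, 0, 0.0028, 0, 70, -0.0014, 0, 0.0038, 0, 70, -0.0014, 0, 0.0038, 0, 70]
}}

```text
time_s: 15.45
tcp_pos: [0.5259, -0.0311, 0.0902]
tcp_rot: [-0.109, 0.994, 0.0, -0.0]
wrist_force: [-1.8, 0.7, 3.0]
gripper_width: 0.91
grasp_force: 60.0
```

```bash
python3 st.py
```

```text
15.45 tcp [ 0.5259 -0.0311  0.0902] bar deck mm [11.5  0.3 42.8] yaw err 0.001600577865975339 F [-1.77  0.75  3.01] Fdeck [-0.4  1.1  3.4] M [ 0.29  0.36 -0.01] 0.9096916558387356 60.001137256622314
deck axes in tool [[-0.94, -0.0, 0.342], [-0.0, 1.0, 0.0], [-0.342, 0.0, -0.94]]
```

Converted, 1.4 mm is 0.0014, 0.9 mm is 0.0009.

Emit:
{"fn": "arm_command", "kwargs": {
  "series": [-0.0003, 0, 0.0009, 0, 70, -0.0005, 0, 0.0014, 0, 70, -0.0005, 0, 0.0014, 0, 70]
}}

```text
time_s: 15.82
tcp_pos: [0.5263, -0.031, 0.0888]
tcp_rot: [-0.109, 0.994, 0.0, -0.0]
wrist_force: [-1.8, 0.8, 3.7]
gripper_width: 0.904
grasp_force: 60.0
```

```bash
python3 st.py
```

```text
15.825 tcp [ 0.5263 -0.031   0.0888] bar deck mm [11.5  0.4 41.3] yaw err 0.002266788985293644 F [-1.84  0.77  3.66] Fdeck [-0.3  1.2  4. ] M [ 0.36  0.34 -0.02] 0.9044912622051743 60.00224947929382
deck axes in tool [[-0.94, -0.0, 0.342], [-0.0, 1.0, 0.0], [-0.342, 0.0, -0.94]]
```

Converted, 13.9 mm is 0.0139, 11 mm is 0.011.

Emit:
{"fn": "arm_command", "kwargs": {
  "series": [-0.0002, 0, 0.0006, 0, 70, 0.0026, 0, 0.0016, 0, 70, 0.0054, 0, 0.0027, 0, 70, 0.0082, 0, 0.0037, 0, 70, 0.011, 0, 0.0047, 0, 70, 0.0139, 0, 0.0057, 0, 70, 0.0139, 0, 0.0057, 0, 70]
}}

```text
time_s: 16.7
tcp_pos: [0.5147, -0.0344, 0.084]
tcp_rot: [-0.109, 0.994, -0.001, 0.002]
wrist_force: [-0.4, -0.4, 7.3]
gripper_width: 0.903
grasp_force: 60.0
```

```bash
python3 st.py
```

```text
16.7 tcp [ 0.5147 -0.0344  0.084 ] bar deck mm [-1.6 -0.5 41. ] yaw err 0.006421207020066433 F [-0.35 -0.38  7.26] Fdeck [ 2.1 -0.3  7. ] M [ 0.   -0.13 -0.03] 0.9034125556991168 60.005401968955994
deck axes in tool [[-0.941, -0.0, 0.338], [-0.001, 1.0, -0.001], [-0.338, -0.002, -0.941]]
```

Converted, 7.5 mm is 0.0075, 5.6 mm is 0.0056.

Emit:
{"fn": "arm_command", "kwargs": {
  "series": [0.0028, 0, 0.001, 0, 70, 0.0056, 0, 0.002, 0, 70, 0.0075, 0, 0.0027, 0, 70, 0.0075, 0, 0.0027, 0, 70]
}}

```text
time_s: 17.2
tcp_pos: [0.5076, -0.036, 0.0814]
tcp_rot: [-0.109, 0.994, -0.001, 0.002]
wrist_force: [0.3, -0.1, 8.6]
gripper_width: 0.906
grasp_force: 60.0
```

```bash
python3 st.py; python3 - <<'E'
from h import *
i=snapshot('wrist');cv2.imwrite('pics/w8f.png',i)
cv2.imwrite('pics/w8.png',cv2.resize(i[150:390,200:450],None,fx=2.5,fy=2.5,interpolation=cv2.INTER_CUBIC))
E
```

```text
17.2 tcp [ 0.5076 -0.036   0.0814] bar deck mm [-9.4 -0.5 41.1] yaw err 0.006181642037921264 F [ 0.27 -0.09  8.64] Fdeck [ 3.2 -0.1  8. ] M [ 0.09 -0.15 -0.01] 0.9059425495115166 60.00649809837341
deck axes in tool [[-0.941, -0.0, 0.338], [-0.001, 1.0, -0.001], [-0.338, -0.002, -0.941]]
```

View pics/w8.png

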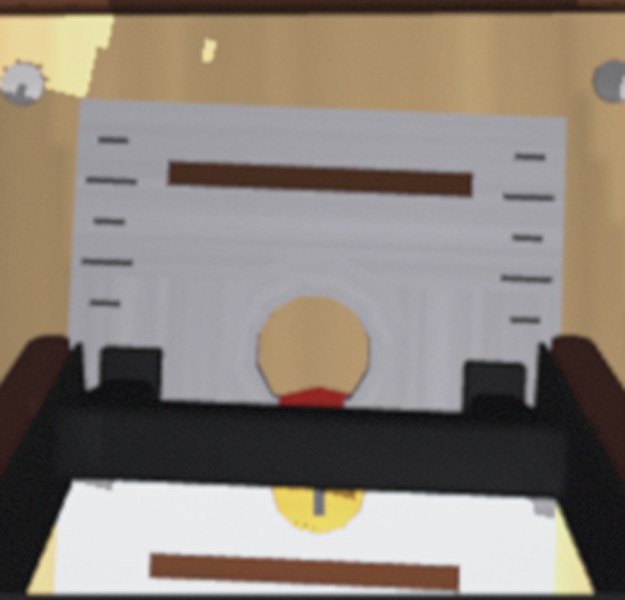

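The head is now above the plate at the slot end (head centre about (318,488), round hole (313,350) in the crop). I'll push on until the shank meets the slot's end.

Converted, 2.8 mm is 0.0028, 1.9 mm is 0.0019.

Emit:
{"fn": "arm_command", "kwargs": {
  "series": [0.0009, 0, 0.0003, 0, 70, 0.0019, 0, 0.0007, 0, 70, 0.0028, 0, 0.001, 0, 70, 0.0028, 0, 0.001, 0, 70]
}}

```text
time_s: 17.75
tcp_pos: [0.5071, -0.0363, 0.0813]
tcp_rot: [-0.109, 0.994, -0.001, 0.004]
wrist_force: [5.4, 2.6, 11.8]
gripper_width: 0.905
grasp_force: 60.0
```

```bash
python3 st.py
```

```text
17.75 tcp [ 0.5071 -0.0363  0.0813] bar deck mm [-9.9 -0.6 41.2] yaw err -0.015243668724716386 F [ 5.44  2.65 11.84] Fdeck [9.6 1.4 9.1] M [ 0.88 -0.6   0.08] 0.9052942657691845 60.013922452926636
deck axes in tool [[-0.943, 0.0, 0.334], [-0.0, 1.0, -0.002], [-0.334, -0.002, -0.943]]
```

The plate stopped with 9.6 N along the slope, so it's home. I'll ease the press, open and retreat.

Converted, -95 mm is -0.095, 2.8 mm is 0.0028.

Emit:
{"fn": "arm_command", "kwargs": {
  "series": [0.0028, 0, -0.0002, 0, 70, 0.003, 0, -0.0015, 0, 70, 0.003, 0, -0.0015, 0, 70, 0.003, 0, -0.0015, 0, 87.8, 0.003, 0, -0.0015, 0, 87.8, 0.003, 0, -0.0015, 0, 87.8, 0.003, 0, -0.0015, 0, 87.8, 0.003, 0, -0.015, 0, 87.8, 0.003, 0, -0.035, 0, 87.8, 0.003, 0, -0.065, 0, 87.8, 0.003, 0, -0.095, 0, 87.8, 0.003, 0, -0.095, 0, 87.8, 0.003, 0, -0.095, 0, 87.8]
}}

```text
time_s: 19.38
tcp_pos: [0.4995, -0.0369, 0.1743]
tcp_rot: [-0.109, 0.994, -0.0, -0.0]
wrist_force: [0.1, -0.3, -0.0]
gripper_width: 0.999
grasp_force: 0.0
```

```bash
python3 st.py; python3 - <<'E'
from h import *
i=snapshot('wrist');j=snapshot('scene')
o=np.hstack([cv2.resize(i[140:400,190:460],(400,385)),cv2.resize(j[175:285,225:340],(400,385))])
cv2.imwrite('pics/w9.png',o)
E
```

```text
19.375 tcp [ 0.4995 -0.0369  0.1743] bar deck mm [ 14.9   0.4 131.1] yaw err 0.0033677840377954738 F [ 0.07 -0.25 -0.02] Fdeck [ 0.  -0.3 -0. ] M [ 0.04 -0.   -0.02] 0.9990280711877707 0.0
deck axes in tool [[-0.94, -0.0, 0.342], [-0.0, 1.0, 0.0], [-0.342, -0.0, -0.94]]
```

View pics/w9.png

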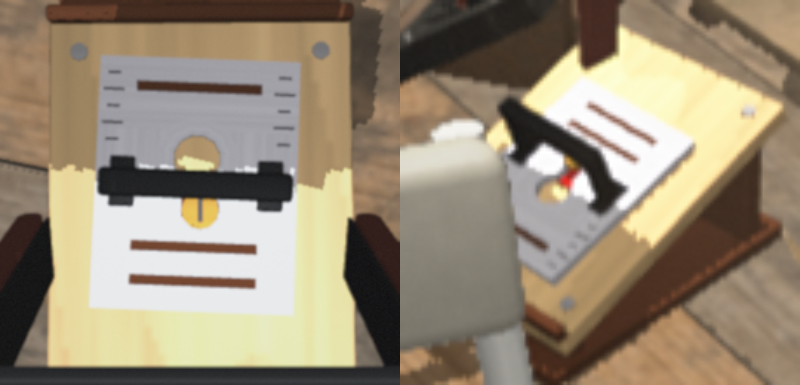

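The plate lies flat on the deck with the brass head (200,208) over the narrow slot end, about 24 mm from the round hole (197,158). The gripper is clear of it.

```bash
python3 -c "
from rig import job;print(job.job_done())"
```

```text
the job is handed in; nothing more can be done
None
```

The template plate is locked on the stud, with the stud home in the narrow end of the slot; I let go, backed the arm clear and handed the job in at about 19 s, with a highest measured wrist force of about 15 N.

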